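# Lid on the scrap tub, keeper leg to its mark, cam lever held shut

## Robot

A 6-joint arm with a two-finger parallel gripper is mounted at the origin on the work surface. World frame = base frame: x ahead of the robot, y to its left, z up, the work surface at z = 0. Lengths are in mm, angles in degrees, forces in N, time in s.
With the tool pointing down it reaches from about 350 to 850 mm from the base axis. Payload 8.1 kg.
Tool frame: the origin (TCP) lies midway between the tips of the shut fingers; the grasp point (between the pads) lies 19 mm behind it; z points along the fingers, y is the line along which they close (so a half turn about z gives the same grasp; the last joint's range is limited). The gripper opens to 85 mm and grips with 20 to 120 N. Pads are 22 mm wide; open, the fingers measure 114 mm over their backs; the gripper's body (76 mm by 85 mm) begins 54 mm behind the grasp point. The pads swing forward as they close: fully open they stand 13 mm farther back than shut.
Start: joints at [-68.148, 7.471, 85.268, -0, 87.261, -4.893], TCP at [270.038, -535.803, 231.292] pointing down, gripper open.
Joint ranges: [-169.43, 169.43], [-51.17, 129.36], [1.28, 143.12], [-76.62, 256.62], [0, 156.53], [-152.29, 152.29]. Speed limits (degrees/s): [136.94, 136.94, 159.86, 180, 180, 180].

## Interface

Orientations are given as [roll, pitch, yaw] about the fixed x, y, z axes, in that order (R = Rz(yaw) Ry(pitch) Rx(roll)).
In Python, from bench import r gives the robot as it stands. The module is installed in compiled form; this text tells all that it offers.
- The arm moves only by the tool jog_arm, never from a script. Its argument "rows" is a list of rows, each a list of 2 entries, a list of its own where there are three numbers: the shift along the tool's x, y, z in mm, then the turn, a rotation vector about the tool's x, y, z in rad. A call has 1 to 10 rows; each row is the pose to reach, as a shift and turn from the pose commanded when the call began, along the tool's axes at that moment; what a row does not reach only later rows make up. A row lasts 1/10 s, in which the tool goes at most 50 mm and 8.59 degrees, less where a joint would pass 70% of its speed; a pose out of reach is approached as far as the arm can. A call with a gripper value outside its range is refused whole. "grip" is the finger opening in mm, from 0 to 85.4, set as the call begins (left out, the last holds). The fingers move at their own pace and stop on an object; "force" is the grip in N (left out, the last holds). Time passes only in rows, so rows that repeat a pose let the fingers close. It gives the time, the measured TCP pose, the force, the opening and the grip force at its end, in the units of the state.
- r.sense(): the state, without advancing time (a new reading comes with each control period).
- r.snapshot(name): name is "side" or "top"; returns (picture, depth): 384x512x3 uint8, blue, green, red; 384x512 float32, mm along the optical axis (not along the pixel's ray), 0 where there is no reading.
- r.camera_params(name): a dict with "fx", "fy", "cx", "cy" (pixels), "dist_coeffs" ([k1, k2, p1, p2, k3] as OpenCV has them; the pictures are not rectified), "pose" (4x4, takes a point from camera to world coordinates). Camera axes: x right, y down, z forward; pixel columns grow to the right and rows downward; lengths in mm; the calibration is good to about 2 mm. A picture is of the moment at which its call begins. camera_params takes no time and is no camera call.
- r.hand_in(): hands the job in; it is judged then, once.
The state is a dict: "time": time; "joint_pos": joint angles; "qd": joint speeds; "joint_efforts": joint torques, N m; "tool_pos": TCP position; "tcp_rot": TCP orientation; "ft_force": force on the tool from outside, world axes, zero at the start; "wrist_torque": the same for the moment, N m; "finger_gap": finger opening in mm; "grip_force": force on a finger pad.
Only numpy, scipy, OpenCV 4.12 (cv2) and the standard library are available. Lean on these libraries where they do the work, as an engineer would, in place of code of your own. Each camera call takes 0.05 s, during which the arm holds its last target. There are 200 camera calls.

## Task

Close up the loaded scrap tub: set the steel lid squarely home on the clear tub and let go of it, then push the sprung keeper leg forward, its lever still open, until the dark line across it lies under the steel pointer. Holding the leg at that mark, squeeze its cam lever flat against the leg, and finish like that, still holding the leg at the mark with the lever shut (do not let go). Leave the pointer and all the other things on the bench where they are.

Things in the scene. Friction and masses are not known exactly. Their poses are not given: they have to be found in the camera images.
- lid: Loose round steel lid, 0.18 kg, flat on the bench left or right of the fixture. Origin: centre of its underside, z up. From below: locating plug 94 mm diameter, 8 mm high; disc 124 mm diameter from 8 to 11 mm; plain upright knob 24 mm diameter from 11 to 45 mm above the origin, to be gripped from above.
- tub_mouth (a point): Centre of the mouth of the clear round tub (holds flattened tins, fixed to the keeper), level with its rim, 93 mm above the bench; mouth 104 mm inner, 112 mm outer diameter. With the lid home its disc lies on the rim: lid origin 8 mm below this point, about 5 mm sideways play.
- keeper: Bench fixture, screwed down: base plate 265 x 130 x 8 mm, tub, and grey guide block (40 mm long, 39 wide, 124 high) through which the leg slides. Origin on the bench under the middle of the guide; x axis = closing direction of the leg, towards the tub, whose centre is at x 165 mm, y 0; z up.
- leg: Sliding keeper leg: level bar 20 mm wide (y), from 102 to 118 mm above the bench, x -180 to +35 mm, open underneath behind the guide. Slides along keeper x, 0 to 70 mm; frame equals the keeper frame when fully back, as at the start. A spring (3 to 4.5 N) pulls it back when not held. Front fork reaches x 90 mm, prongs 36 mm apart straddle the lid knob, 6 mm above a seated lid.
- leg_line (a point): Middle of the dark 3 mm line drawn across the top of the leg (leg x = -50 mm, y = 0, 118 mm above the bench); at the start it lies between crossbar and guide. Tub centre and this point both lie on the axis y = 0.
- crossbar (a point): Centre of the rear face (pushed towards the tub) of the steel crossbar fixed on the leg: leg x = -110 mm, y = 0, 112 mm above the bench. The crossbar is 10 mm thick (x -110 to -100), spans y -55 to +55 mm, and stands 102 to 122 mm above the bench.
- mark_tip (a point): Tip of the small steel pointer on top of the guide, 125 mm above the bench, reaching over the leg: the length mark. A stiff adjustable rider, set differently each time, not to be moved. The leg is at length when its line lies under the pointer (same keeper x): a push of 35 to 60 mm.
- lever (a joint): Angle of the dark steel cam lever, on the -y side of the leg behind the crossbar, rad: 0 = shut, flat along the leg; 0.36 = open stop (start). A spring (0.10 to 0.15 N m) reopens it unless squeezed. Upright hinge at leg x -163, y -14 mm; lever 50 mm long towards the crossbar, 8 thick, 16 high, level with the bar. Jaws just behind the crossbar can push it, then squeeze.
- lever_tip (a point): Near the free end of the cam lever, 48 mm from its hinge, mid thickness, 110 mm above the bench. Shut, the lever outer face is at leg y -18 mm, so bar plus lever are 28 mm wide (y -18 to +10, middle y -4); open, its tip reaches out to about y -36 mm. The free tip stays about 3 to 7 mm behind the crossbar.
- flat_can: Bystander: flattened aluminium drink can, 100 x 70 x 17 mm, lying flat; origin at centre of underside.
- blue_bottle: Bystander: blue glass bottle, 72 mm diameter, 250 mm tall, standing.
- milk_jug: Bystander: white plastic milk jug with grey screw cap, 95 x 95 x 222 mm, standing.
- tin: Bystander: unlabelled tin can, 77 mm diameter, 101 mm tall, standing.
- jar: Bystander: glass jar with steel cap, 70 mm diameter, 85 mm tall, standing.
- wrench: Bystander: steel wrench 150 mm long, lying flat near the robot.
- jug_cap: Bystander: white plastic screw cap, 38 mm diameter, 14 mm high, lying near the robot.
Mind the look-alikes: they are no part of the job. What is shaped like the lid but brown is not meant.

How it is judged:
By the outcome, as a careful person would: the job done as asked, in the order asked, and still so for the second after the job is handed in, while the arm keeps its last pose, push and grip.
It also fails if it takes over 54 s, if anything falls off the work surface, if the arm or the gripper's body presses on something with over 40 N, if the wrist force passes 120 N, or if a joint passes its speed limit or range.

## Working session

There is one attempt and no reset: what is moved stays moved. The work goes in short steps, Python scripts to look and compute and a tool call to move; the robot and the scene stay as the last step left them, time stands still between calls to the robot, and variables do not carry over. Pictures are saved under pics/ and viewed, at most 10 in all, crops included, and the job is handed in when it is done.

Besides the shell and the picture viewer there is one more tool, called after "Emit:" as a command line: name --argument value ..., lists and objects as JSON in quotes. jog_arm: Moves the arm, as the interface text tells. Its arguments: {"type":"object","properties":{"rows":{"type":"array"},"grip":{"type":"number"},"force":{"type":"number"}},"required":["rows"]}

```bash
mkdir -p pics
cat > h.py <<'E'
import numpy as np, cv2
from bench import r
def snap(n):
    im,d=r.snapshot(n); np.savez(f'{n}.npz',im=im,d=d); return im,d
def ray(n,uv):
    c=r.camera_params(n); K=np.array([[c['fx'],0,c['cx']],[0,c['fy'],c['cy']],[0,0,1.]])
    p=cv2.undistortPoints(np.array(uv,float).reshape(-1,1,2),K,np.array(c['dist_coeffs'])).reshape(-1,2)
    T=np.array(c['pose']); d=np.c_[p,np.ones(len(p))]@T[:3,:3].T
    return T[:3,3],d
def plane(n,uv,z):
    o,d=ray(n,uv); return o+d*((z-o[2])/d[:,2])[:,None]
def depthpts(n,uv,dep):
    o,d=ray(n,uv); return o+d*np.array([dep[int(round(v)),int(round(u))] for u,v in uv])[:,None]
def cloud(n,dep):
    v,u=np.mgrid[0:384,0:512]; uv=np.c_[u.ravel(),v.ravel()]; o,d=ray(n,uv)
    return (o+d*dep.ravel()[:,None]).reshape(384,512,3)
def proj(n,P):
    c=r.camera_params(n); K=np.array([[c['fx'],0,c['cx']],[0,c['fy'],c['cy']],[0,0,1.]]); T=np.linalg.inv(np.array(c['pose']))
    return cv2.projectPoints(np.array(P,float).reshape(-1,1,3),cv2.Rodrigues(T[:3,:3])[0],T[:3,3],K,np.array(c['dist_coeffs']))[0].reshape(-1,2)
E
python3 - <<'E'
from h import *
for n in('top','side'):
    im,d=snap(n); cv2.imwrite(f'pics/{n}0.png',cv2.resize(im,(800,600))); print(n,np.array(r.camera_params(n)['pose']).round(2).tolist(),r.camera_params(n)['fx'])
print(r.sense())
E
```

```text
top [[-0.03, -1.0, 0.09, 440.77], [-1.0, 0.03, 0.01, -63.8], [-0.02, -0.09, -1.0, 1224.3], [0.0, 0.0, 0.0, 1.0]] 376.61842441054273
side [[-0.82, -0.27, 0.51, -121.34], [-0.58, 0.41, -0.71, 897.81], [-0.02, -0.87, -0.49, 737.48], [0.0, 0.0, 0.0, 1.0]] 437.2646468617619
{'time': 0.1, 'joint_pos': array([-6.81470136e+01,  7.51118564e+00,  8.53235795e+01,  3.73215232e-04,
        8.72621106e+01, -4.89239183e+00]), 'qd': array([-0.08112246, -0.10937455, -0.02316411,  0.00586026, -0.10270322,
        0.0072457 ]), 'joint_efforts': array([ 8.39100758e-04, -5.70951605e+01, -5.01941264e+01, -2.59890294e-04,
        8.05503776e-03, -3.20021957e-05]), 'tool_pos': array([ 269.85690728, -535.32794193,  230.33994573]), 'tcp_rot': array([-1.79903509e+02, -8.63340185e-03,  2.67453528e+01]), 'ft_force': array([-0.48784468, -0.31813166, -0.63551899]), 'wrist_torque': array([ 0.04035922, -0.02371401, -0.04585161]), 'grip_force': 0.0, 'finger_gap': 84.94438081909009}
```

View pics/top0.png

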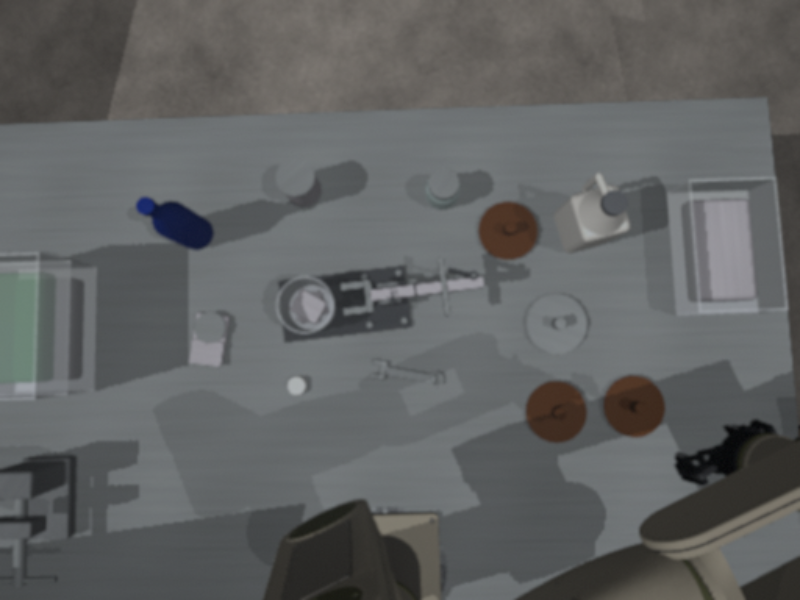

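View pics/side0.png

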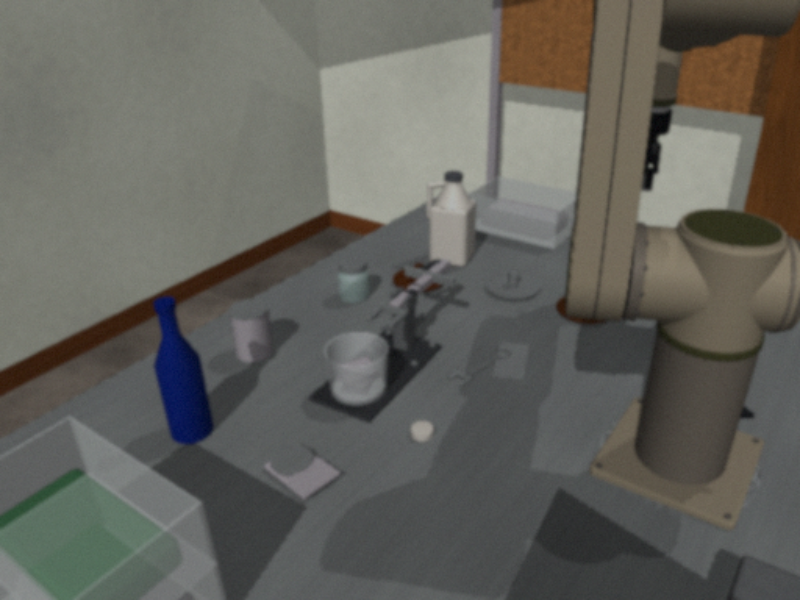

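The top view shows one steel lid at (557,323). Three brown look-alikes are at (509,230), (557,411) and (634,406), and they're not meant. The keeper runs from its tub at (305,305) to the leg end at (483,282), so it closes towards +y. I'll measure and confirm in a crop.

Run:
```python
from h import *
z=np.load('top.npz'); im,d=z['im'],z['d']
c=im[125:265,170:390]; cv2.imwrite('pics/crop1.png',cv2.resize(c,None,fx=3.63,fy=3.63,interpolation=cv2.INTER_CUBIC))
C=cloud('top',d)
def reg(u0,u1,v0,v1,zl,zh):
    m=np.zeros((384,512),bool); m[v0:v1,u0:u1]=1; m&=(C[...,2]>zl)&(C[...,2]<zh)&(d>0); return m
# bench z
print('bench z',np.median(C[250:270,120:160,2]), np.median(C[190:200,310:325,2]))
# leg
m=reg(225,325,160,215,95,135); v,u=np.where(m); P=C[m]; print('leg n',len(P),u.min(),u.max(),v.min(),v.max(),np.median(P[:,2]),P[:,:2].min(0),P[:,:2].max(0))
# lid knob/disc
m=reg(330,385,185,230,5,25);print('disc',m.sum(),C[m].mean(0)); m=reg(330,385,185,230,33,60);print('knob',m.sum(),C[m].mean(0) if m.any() else 0)
# tub depth
m=reg(165,225,165,220,80,110);print('rim',m.sum(),C[m].mean(0) if m.any() else 0, np.where(m)[1].min() if m.any() else 0)
```

```text
bench z -0.781643673392864 -0.456992711762382
leg n 939 225 308 165 202 116.98696594998364 [ 497.09475759 -203.39382701] [606.12727957  44.65045326]
disc 1110 [ 477.67770083 -364.17151072   10.10702434]
knob 50 [ 477.72251951 -363.28422958   42.87419628]
rim 237 [530.41624678 132.21587246  92.27965777] 176
```

View pics/crop1.png

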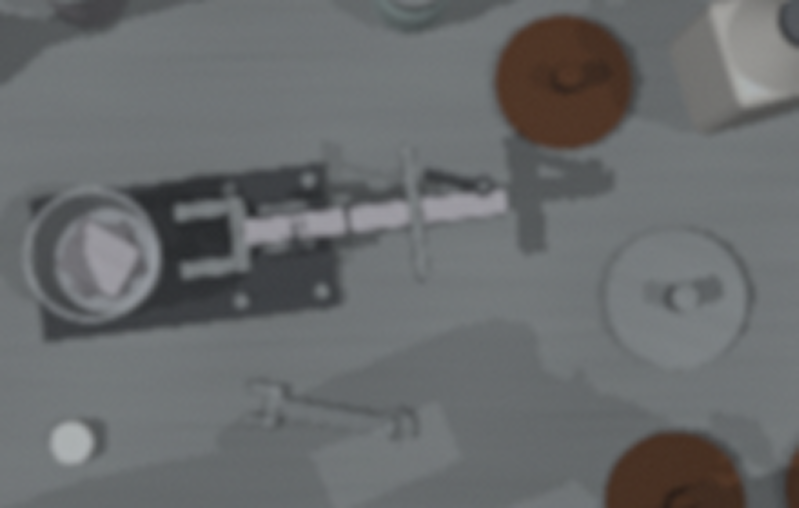

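The crop confirms the grey steel lid at (677,297). The rim is at (92,255), the line near (347,218), the pointer near (297,232), the crossbar near (413,215) and the lever at (455,182). Now I'll fit the axis.

Run:
```python
from h import *
from scipy.optimize import least_squares
z=np.load('top.npz'); im,d=z['im'],z['d']; C=cloud('top',d); g=cv2.cvtColor(im,cv2.COLOR_BGR2GRAY).astype(float)
m=np.zeros(d.shape,bool); m[165:225,168:220]=1; m&=(C[...,2]>85)&(C[...,2]<100)
P=C[m][:,:2]
f=least_squares(lambda q:np.hypot(P[:,0]-q[0],P[:,1]-q[1])-q[2],[530,135,54],loss='soft_l1');print('rim',f.x,np.abs(f.fun).mean())
tub=f.x[:2]
# leg axis: bright pixels
crop=lambda u,v:(170+u/3.63,125+v/3.63)
print('rough line,ptr,end',plane('top',[crop(347,218),crop(505,201)],118).round(1), plane('top',[crop(297,230)],125).round(1))
v,u=np.mgrid[150:215,225:320]; uv=np.c_[u.ravel(),v.ravel()]; W=plane('top',uv,118)
G=g[150:215,225:320].ravel()
a=np.deg2rad(90+5)
for it in range(4):
    ax=np.array([np.cos(a),np.sin(a)]); n=np.array([-ax[1],ax[0]])
    if it==0: c0=plane('top',[crop(380,213)],118)[0,:2]
    s=(W[:,:2]-c0)@ax; t=(W[:,:2]-c0)@n
    k=(np.abs(t)<14)&(s>-125)&(s<60)&(G>125)
    p=np.polyfit(s[k],t[k],1); a+=np.arctan(p[0]); c0=c0+n*p[1]
ax=np.array([np.cos(a),np.sin(a)]);n=np.array([-ax[1],ax[0]])
print('axis deg',np.rad2deg(a),'tub off axis',(tub-c0)@n,'origin est from tub',tub-165*ax, k.sum(), t[k].min(),t[k].max())
s=(W[:,:2]-c0)@ax;t=(W[:,:2]-c0)@n
s0=(tub-c0)@ax-165
for x in range(-190,20,3):
    kk=(np.abs(s-s0-x)<2)&(np.abs(t)<7); print(x,int(G[kk].mean()) if kk.any() else None,end=' | ')
```

```text
rim [527.12127087 138.6799885   53.52283125] 1.1716995304192686
rough line,ptr,end [[ 548.3  -77.3  118. ]
 [ 558.1 -206.   118. ]] [[539.2 -36.6 125. ]]
axis deg 94.90324743349771 tub off axis 2.102547622789389 origin est from tub [541.22438092 -25.7161863 ] 317 -11.531770848909515 9.778304174854089
-190 88 | -187 90 | -184 99 | -181 124 | -178 146 | -175 154 | -172 153 | -169 149 | -166 148 | -163 147 | -160 148 | -157 151 | -154 151 | -151 153 | -148 154 | -145 154 | -142 152 | -139 154 | -136 154 | -133 153 | -130 152 | -127 153 | -124 155 | -121 155 | -118 154 | -115 143 | -112 127 | -109 119 | -106 122 | -103 128 | -100 139 | -97 152 | -94 156 | -91 154 | -88 154 | -85 153 | -82 153 | -79 153 | -76 154 | -73 155 | -70 155 | -67 155 | -64 154 | -61 154 | -58 152 | -55 138 | -52 120 | -49 127 | -46 146 | -43 155 | -40 154 | -37 154 | -34 154 | -31 154 | -28 154 | -25 154 | -22 154 | -19 147 | -16 137 | -13 131 | -10 124 | -7 122 | -4 133 | -1 146 | 2 152 | 5 154 | 8 154 | 11 153 | 14 152 | 17 152 |
```

Emit:
jog_arm --rows '[[[50,-11,15],[0,0,-0.14]],[[100,-23,31],[0,0,-0.28]],[[150,-34,46],[0,0,-0.42]],[[200,-46,62],[0,0,-0.56]],[[240,-55,74],[0,0,-0.7]],[[263,-60,81],[0,0,-0.84]],[[263,-60,81],[0,0,-0.98]],[[263,-60,81],[0,0,-1.12]],[[263,-60,81],[0,0,-1.19]],[[263,-60,81],[0,0,-1.19]]]' --grip 60

```text
time: 1.1
tool_pos: [477.7, -363.4, 149.7]
tcp_rot: [-180.0, -0.0, 95.0]
ft_force: [-0.4, -0.1, -0.7]
finger_gap: 60.0
grip_force: 0.0
```

```bash
cat > cmd.py <<'E'
import sys,json,os,numpy as np
# log of moves: cmd.py x y z yaw -> shift needed ; 'add' dx dy dz rz -> register the move
S=json.load(open('cmd.json')) if os.path.exists('cmd.json') else [270.038,-535.803,231.292,26.745]
def ax(y): y=np.deg2rad(y); return np.array([[np.cos(y),np.sin(y),0],[np.sin(y),-np.cos(y),0],[0,0,-1.]])
a=sys.argv[1:]
if a[0]=='add':
    v=list(map(float,a[1:5])); p=np.array(S[:3])+np.array(v[:3])@ax(S[3]); S=[*p,S[3]-np.rad2deg(v[3])]
    json.dump(S,open('cmd.json','w')); print('cmd',np.round(S,2))
else:
    t=list(map(float,a)); print('shift',(ax(S[3])@(np.array(t[:3])-S[:3])).round(1),'rz',np.deg2rad(S[3]-t[3]).round(3))
E
python3 cmd.py add 263 -60 81 -1.19; python3 cmd.py 477.7 -363.5 14 94.9
python3 -c "
from h import *
s=r.sense();print(s['tool_pos'],s['tcp_rot'],s['time'],s['joint_pos'])
im,d=snap('top');cv2.imwrite('pics/t2.png',cv2.resize(im[150:280,280:440],None,fx=5,fy=4.6,interpolation=2))"
```

```text
cmd [ 477.9  -363.87  150.29   94.93]
shift [  0.4  -0.2 136.3] rz 0.0
[ 477.73311242 -363.43992515  149.66801222] [-1.79957081e+02 -4.64529342e-02  9.50047535e+01] 1.1 [-4.21555026e+01  1.04837435e+01  9.05711085e+01  1.17405951e-04
  7.90083925e+01 -4.71602959e+01]
```

View pics/t2.png

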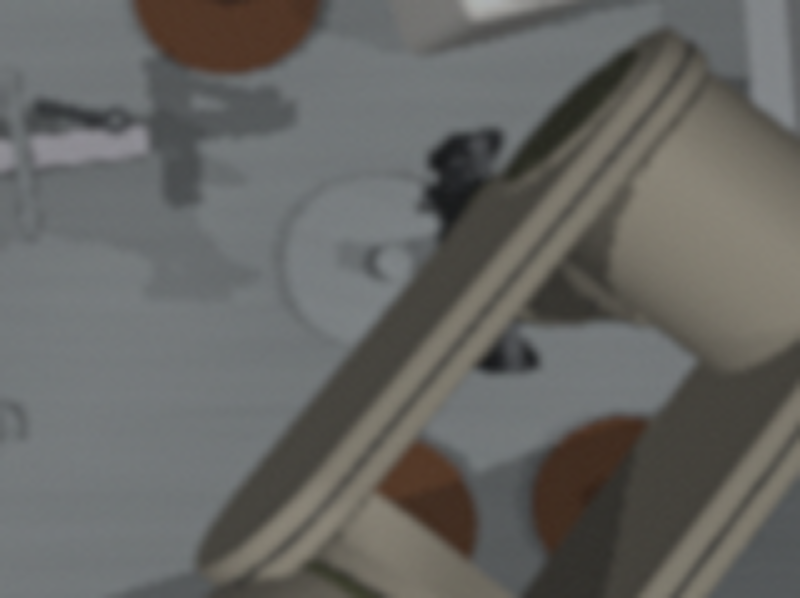

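The crop shows the lid knob at (392,262) clear of both fingers, (465,160) and (508,350). They're offset only by height parallax. Descending.

Emit:
jog_arm --rows '[[[0,0,40],[0,0,0]],[[0,0,75],[0,0,0]],[[0,0,105],[0,0,0]],[[0,0,125],[0,0,0]],[[0,0,135],[0,0,0]],[[0,0,135],[0,0,0]]]' --grip 60

```text
time: 1.75
tool_pos: [476.8, -363.0, 13.6]
tcp_rot: [-179.9, -0.1, 94.8]
ft_force: [-0.5, -0.4, 0.8]
finger_gap: 59.9
grip_force: 0.0
```

Emit:
jog_arm --rows '[[[0,0,0],[0,0,0]],[[0,0,0],[0,0,0]],[[0,0,0],[0,0,0]],[[0,0,0],[0,0,0]],[[0,0,0],[0,0,0]],[[0,0,0],[0,0,0]],[[0,0,-20],[0,0,0]],[[0,0,-60],[0,0,0]],[[0,0,-110],[0,0,0]],[[0,0,-160],[0,0,0]]]' --grip 0 --force 40

```text
time: 2.75
tool_pos: [477.2, -363.2, 176.4]
tcp_rot: [-179.9, -0.1, 94.9]
ft_force: [1.1, -0.3, -1.4]
finger_gap: 23.0
grip_force: 39.5
```

```bash
python3 cmd.py add 0 0 135 0; python3 cmd.py add 0 0 -160 0;python3 cmd.py 527.8 138.3 175 94.9
python3 -c "
from h import *
print(r.sense())
im,d=snap('top');C=cloud('top',d)
cv2.imwrite('pics/t3.png',cv2.resize(im[150:280,280:440],None,fx=5,fy=4.6,interpolation=2))"
```

```text
cmd [ 477.9  -363.87   15.29   94.93]
cmd [ 477.9  -363.87  175.29   94.93]
shift [4.96e+02 9.28e+01 3.00e-01] rz 0.0
{'time': 2.75, 'joint_pos': array([-4.21760031e+01,  9.27348842e+00,  8.90580210e+01, -1.47581256e-03,
        8.17610661e+01, -4.70970826e+01]), 'qd': array([ 2.07923632e-02, -2.34556270e+01, -2.88879296e+01, -6.47199468e-02,
        5.08980479e+01,  1.12269186e-01]), 'joint_efforts': array([ 2.72672921e-01, -5.58995318e+01, -4.58039117e+01, -3.78913843e-03,
       -1.33594349e+00, -4.12470314e-06]), 'tool_pos': array([ 477.18632249, -363.24683305,  176.43873257]), 'tcp_rot': array([-1.79935909e+02, -6.68182271e-02,  9.49212549e+01]), 'ft_force': array([ 1.14544503, -0.25089453, -1.41094033]), 'wrist_torque': array([-0.01028001, -0.05484947,  0.0234932 ]), 'grip_force': 39.50093150138855, 'finger_gap': 22.97149572893411}
```

Emit:
jog_arm --rows '[[[20,4,0],[0,0,0]],[[60,11,0],[0,0,0]],[[105,20,0],[0,0,0]],[[150,28,0],[0,0,0]],[[195,36,0],[0,0,0]],[[240,45,0],[0,0,0]],[[285,53,0],[0,0,0]],[[330,62,0],[0,0,0]],[[375,70,0],[0,0,0]],[[420,78,0],[0,0,0]]]'

```text
time: 3.8
tool_pos: [518.2, 63.6, 174.1]
tcp_rot: [-179.9, -0.0, 94.9]
ft_force: [0.0, -0.3, -2.5]
finger_gap: 22.8
grip_force: 39.7
```

Emit:
jog_arm --rows '[[[35,6,0],[0,0,0]],[[60,12,0],[0,0,0]],[[72,14,0],[0,0,0]],[[76,15,0],[0,0,0]],[[76,15,0],[0,0,0]],[[76,15,0],[0,0,0]],[[76,15,0],[0,0,0]]]'

```text
time: 4.5
tool_pos: [528.0, 137.1, 175.2]
tcp_rot: [-180.0, 0.0, 94.8]
ft_force: [-0.4, 0.3, -1.4]
finger_gap: 22.6
grip_force: 39.7
```

```bash
python3 cmd.py add 420 78 0 0; python3 cmd.py add 76 15 0 0
python3 -c "
from h import *
print(r.sense()['tool_pos'],r.sense()['tcp_rot'],r.sense()['finger_gap'])
im,d=snap('top');im2,_=snap('side')
a=cv2.resize(im[130:250,130:290],(400,300),interpolation=2);b=cv2.resize(im2[120:270,150:350],(400,300),interpolation=2)
cv2.imwrite('pics/t4.png',np.hstack([a,b]))
C=cloud('top',d);m=np.zeros(d.shape,bool);m[130:250,130:290]=1
m&=(C[...,2]>162)&(C[...,2]<185);print(m.sum(),C[m].mean(0),np.where(m)[1].min(),np.where(m)[1].max())
"
```

```text
cmd [519.54  61.28 175.29  94.93]
cmd [527.96 138.29 175.29  94.93]
[527.96957972 137.13281868 175.23655508] [-1.79991445e+02  1.59273977e-02  9.48431013e+01] 22.611674953869738
597 [528.63557798 106.45007312 167.75928625] 173 211
```

View pics/t4.png

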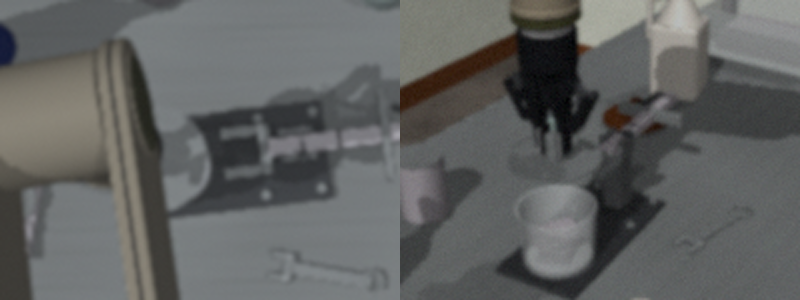

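The left panel shows the disc's right edge at (210,155) under the arm. The right panel shows the lid level at (540,158), above the tub mouth at (557,203). A quick numeric check of the disc centre before lowering:

Run:
```python
from h import *
from scipy.optimize import least_squares
z=np.load('top.npz');d=z['d'];C=cloud('top',d)
m=((C[...,2]>155)&(C[...,2]<185));m[:130]=0;m[250:]=0;m[:,:130]=0;m[:,290:]=0
E=[(np.where(m[v])[0].max()+.5,v) for v in range(384) if m[v].any()]
P=plane('top',E,171)[:,:2]
f=least_squares(lambda q:np.hypot(P[:,0]-q[0],P[:,1]-q[1])-62,[528,138],loss='soft_l1');print(f.x,f.fun.round(1), np.median(C[m][:,2]))
# side: rim ellipse vs lid: rim depth points
z=np.load('side.npz');d=z['d'];C=cloud('side',d)
for lo,hi,R,i in((86,97,54,[527,138]),(160,176,0,0)):
    m=((C[...,2]>lo)&(C[...,2]<hi)&(np.hypot(C[...,0]-527,C[...,1]-138)<75)&(d>0));P=C[m];print(len(P),P.min(0),P.max(0))
    if R and len(P): f=least_squares(lambda q:np.hypot(P[:,0]-q[0],P[:,1]-q[1])-R,i,loss='soft_l1');print(f.x)
```

```text
[525.60206009 137.08188531] [-0.2  0.1 -0.3 -0.1 -0.9  0.3  0.2  0.3  0.7  1.3 -0.2  0.8 -0.5  0.9
 -0.1 -1.   1.   0.3 -0.2 -0.5 -0.8 -0.9 -0.9 -0.7 -0.5 -0.1  0.4  1.1
 -0.8  0.1  1.1 -0.3  0.9 -0.1 -0.9  0.7  0.3  0.1  0.2  0.5 -0.5  0.4
 -0.7] 167.7346737333271
237 [472.09288593  85.0801601   86.01269666] [583.03245071 198.5797144   95.20240287]
[527.07451975 142.01063243]
727 [463.87658281  77.09903568 164.51441412] [590.00223927 200.83044497 175.23327268]
```

Emit:
jog_arm --rows '[[[2,1,5],[0,0,0]],[[2,1,20],[0,0,0]],[[2,1,38],[0,0,0]],[[2,1,52],[0,0,0]],[[2,1,60],[0,0,0]],[[2,1,65],[0,0,0]],[[2,1,68],[0,0,0]],[[2,1,71],[0,0,0]],[[2,1,73],[0,0,0]],[[2,1,73],[0,0,0]]]'

```text
time: 5.6
tool_pos: [529.2, 140.4, 102.8]
tcp_rot: [179.9, -0.0, 94.9]
ft_force: [-0.5, 0.2, -2.6]
finger_gap: 23.0
grip_force: 39.6
```

Emit:
jog_arm --rows '[[[0,0,0.5],[0,0,0]],[[0,0,1],[0,0,0]],[[0,0,1.5],[0,0,0]],[[0,0,1.5],[0,0,0]],[[0,0,1.5],[0,0,0]]]'

```text
time: 6.1
tool_pos: [529.2, 140.5, 102.6]
tcp_rot: [179.9, -0.0, 94.9]
ft_force: [-6.6, -0.1, 10.3]
finger_gap: 22.7
grip_force: 41.0
```

```bash
python3 cmd.py add 2 1 73 0; python3 cmd.py add 0 0 1.5 0
python3 - <<'E'
from h import *
for n in('top','side'):
    im,d=snap(n);C=cloud(n,d)
    m=(C[...,2]>96)&(C[...,2]<115)&(np.hypot(C[...,0]-528,C[...,1]-140)<60)&(d>0)
    P=C[m];A=np.c_[P[:,:2]-[528,140],np.ones(len(P))];s=np.linalg.lstsq(A,P[:,2],rcond=None)[0]
    print(n,len(P),'plane slope deg',np.rad2deg(s[:2]).round(2),'z',s[2].round(2),P.min(0).round(1),P.max(0).round(1))
    cv2.imwrite('pics/%s5.png'%n,im)
    if n=='side': cv2.imwrite('pics/s5.png',cv2.resize(im[150:280,180:340],None,fx=4.5,fy=4.5,interpolation=2))
E
```

```text
cmd [528.78 140.37 102.29  94.93]
cmd [528.78 140.37 100.79  94.93]
top 172 plane slope deg [ 0.12 -0.45] z 97.17 [472.5  81.2  96. ] [581.1 187.1 101. ]
side 312 plane slope deg [1.03 0.11] z 99.48 [468.7  84.9  96. ] [584.6 198.6 115. ]
```

View pics/s5.png

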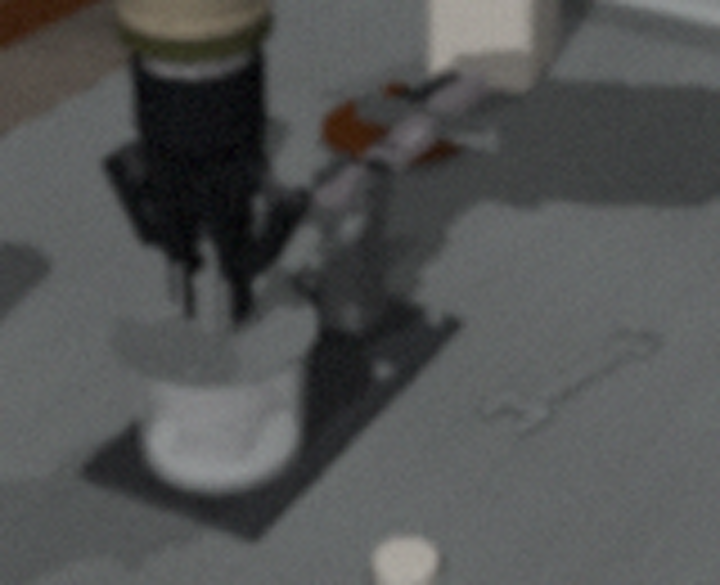

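The lid sits over the tub at (215,340) and looks level. Seated, the disc top would be at 96 mm, so I'll re-measure without the mask cutting it off.

Run:
```python
from h import *
for n in('top','side'):
    d=np.load(n+'.npz')['d'];C=cloud(n,d)
    m=(C[...,2]>86)&(C[...,2]<106)&(np.hypot(C[...,0]-528,C[...,1]-140)<58)&(d>0)
    P=C[m]
    for _ in range(3):
        A=np.c_[P[:,:2]-[528,140],np.ones(len(P))];s=np.linalg.lstsq(A,P[:,2],rcond=None)[0];P=P[np.abs(A@s-P[:,2])<3]
    print(n,len(P),np.rad2deg(s[:2]).round(2),s[2].round(2),np.abs(A@s-0).mean().round(1))
s=r.sense();print(s['ft_force'],s['tool_pos'])
```

```text
top 354 [-0.47 -0.66] 94.93 95.3
side 579 [-0.06  0.01] 95.65 95.7
[-5.34471523 -1.53010361 10.48201846] [529.22819633 140.47114824 102.55544723]
```

The disc top is level at about 95.5 mm, so the lid is home. I'll release it and move away behind the crossbar, high up.

Emit:
jog_arm --rows '[[[0,0,-0.5],[0,0,0]],[[0,0,-0.5],[0,0,0]],[[0,0,-0.5],[0,0,0]],[[0,0,-0.5],[0,0,0]],[[0,0,-0.5],[0,0,0]],[[0,0,-10],[0,0,0]],[[0,0,-40],[0,0,0]],[[0,0,-80],[0,0,0]],[[0,0,-120],[0,0,0]],[[0,0,-130],[0,0,0]]]' --grip 50

```text
time: 7.2
tool_pos: [531.3, 140.8, 237.6]
tcp_rot: [179.5, -0.0, 94.9]
ft_force: [1.5, -0.2, 0.4]
finger_gap: 49.6
grip_force: 0.0
```

```bash
python3 cmd.py add 0 0 -130 0; python3 cmd.py 558.1 -151.7 230 94.9
```

```text
cmd [528.78 140.37 230.79  94.93]
shift [-293.5    4.1    0.8] rz 0.0
```

Emit:
jog_arm --rows '[[[-20,0,0],[0,0,0]],[[-60,1,0],[0,0,0]],[[-105,2,0],[0,0,0]],[[-150,2,0],[0,0,0]],[[-195,3,0],[0,0,0]],[[-235,3,0],[0,0,0]],[[-265,4,0],[0,0,0]],[[-285,4,0],[0,0,0]],[[-293,4,0],[0,0,0]],[[-293,4,0],[0,0,0]]]' --grip 80

```text
time: 8.2
tool_pos: [557.8, -151.8, 230.7]
tcp_rot: [-180.0, -0.0, 94.8]
ft_force: [-0.8, 0.3, -0.3]
finger_gap: 79.9
grip_force: 0.0
```

```bash
python3 cmd.py add -293 4 0 0
python3 - <<'E'
from h import *
from h import r
im,d=snap('top');im2,d2=snap('side')
print(r.sense()['tool_pos'],r.sense()['tcp_rot'])
O=np.array([543.3,-26.5]);ax=np.array([-.0855,.9963]);n=np.array([-.9963,-.0855])
k=lambda x,y,z:[*(O+x*ax+y*n),z]
pt=proj('top',[k(-50,0,118),k(-10,0,125)]);ps=proj('side',[k(-50,0,118),k(-10,0,125)]);print(pt,ps)
u,v=pt.mean(0).astype(int);a=im[v-22:v+23,u-30:u+30];u,v=ps.mean(0).astype(int);b=im2[v-22:v+23,u-30:u+30];print(pt.mean(0).astype(int),u,v)
I=np.hstack([cv2.resize(x,(400,300),interpolation=2) for x in(a,b)])
cv2.imwrite('pics/p7.png',cv2.convertScaleAbs(I,alpha=1.4))
C=cloud('top',d);m=(C[...,2]>86)&(C[...,2]<106)&(np.hypot(C[...,0]-528,C[...,1]-140)<58)
P=C[m];A=np.c_[P[:,:2]-[528,140],np.ones(len(P))]
for _ in range(3): s=np.linalg.lstsq(A,P[:,2],rcond=None)[0];q=np.abs(A@s-P[:,2])<3;P=P[q];A=A[q]
print('lid',len(P),np.rad2deg(s[:2]),s[2])
E
```

```text
cmd [ 557.93 -151.21  230.79   94.93]
[ 557.90145649 -150.30164195  230.74068492] [-1.79992452e+02 -3.52118529e-02  9.49475622e+01]
[[265.26109388 185.32088764]
 [251.73218508 186.68086692]] [[266.37447247 181.62019003]
 [259.76670309 185.03403608]]
[258 186] 263 183
lid 893 [-0.58474171 -0.30530862] 95.102913781681
```

View pics/p7.png

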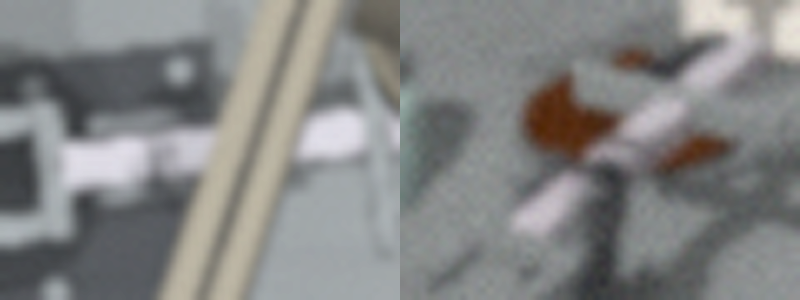

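The left panel shows the pointer's dark patch at (160,155), with the arm covering the line. The right panel shows the leg and a dark mark by the guide near (605,160). I'll zoom into the initial unobstructed picture for the pointer.

Run:
```python
from h import *
a=cv2.imread('pics/crop1.png')[165:285,225:385]; b=cv2.imread('pics/side0.png')
# side pixels 512->800: x1.5625
u,v=263*1.5625,183*1.5625; b=b[int(v)-30:int(v)+30,int(u)-40:int(u)+40]
I=np.hstack([cv2.resize(x,(400,300),interpolation=2) for x in(a,b)])
cv2.imwrite('pics/p8.png',cv2.convertScaleAbs(I,alpha=1.5,beta=-30))
O=np.array([543.3,-26.5]);ax=np.array([-.0855,.9963]);n=np.array([-.9963,-.0855])
g=cv2.cvtColor(cv2.imread('pics/crop1.png'),6)
for y in(-16,-13,-10,-7,-4,-1,2,5,8,11,14):
    P=[[*(O+x*ax+y*n),122] for x in range(-60,12,3)]
    q=(proj('top',P)-[170,125])*3.63+1.3
    print(y,[int(g[int(round(w[1])),int(round(w[0]))]) for w in q])
```

```text
-16 [77, 79, 85, 97, 101, 101, 95, 81, 71, 59, 56, 55, 57, 66, 81, 94, 99, 102, 102, 100, 97, 94, 93, 95]
-13 [93, 88, 84, 87, 94, 107, 104, 100, 86, 71, 71, 66, 76, 80, 94, 98, 98, 99, 100, 100, 98, 100, 100, 97]
-10 [121, 117, 103, 89, 102, 118, 132, 124, 122, 109, 100, 107, 107, 122, 118, 122, 113, 109, 111, 111, 119, 118, 127, 119]
-7 [147, 143, 128, 103, 113, 140, 149, 151, 144, 142, 139, 143, 145, 147, 148, 138, 136, 133, 132, 134, 138, 147, 146, 148]
-4 [156, 155, 136, 116, 120, 148, 156, 156, 155, 155, 155, 155, 157, 156, 149, 141, 138, 134, 134, 142, 152, 156, 156, 154]
-1 [157, 157, 142, 119, 124, 148, 157, 156, 156, 157, 157, 157, 157, 156, 149, 135, 130, 125, 123, 139, 151, 156, 156, 156]
2 [158, 157, 140, 123, 129, 152, 158, 157, 157, 157, 157, 156, 157, 157, 147, 137, 131, 120, 118, 132, 150, 155, 155, 155]
5 [156, 153, 142, 117, 128, 145, 154, 156, 156, 156, 153, 153, 150, 149, 142, 137, 130, 117, 111, 127, 142, 145, 150, 154]
8 [143, 136, 122, 107, 110, 135, 139, 143, 140, 140, 139, 133, 135, 128, 128, 122, 119, 104, 93, 107, 121, 134, 137, 146]
11 [112, 110, 96, 87, 91, 102, 113, 109, 111, 99, 98, 88, 93, 102, 101, 102, 94, 81, 71, 84, 104, 111, 124, 125]
14 [90, 87, 83, 79, 78, 79, 83, 84, 76, 68, 60, 59, 64, 75, 83, 83, 79, 69, 65, 76, 88, 100, 108, 110]
```

View pics/p8.png

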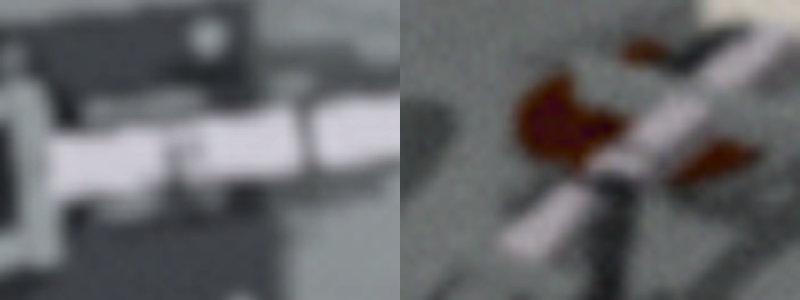

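In the left panel the line is at (307,138), with a dark strip at (172,155) and a greyer patch at (190,150) where the pointer should be. Light comes from keeper +x, so the grey patch to its right is probably shadow. I'll average some frames to check in the side view.

Run:
```python
from h import *
from scipy.ndimage import map_coordinates as mc
O=np.array([543.3,-26.5]);ax=np.array([-.0855,.9963]);n=np.array([-.9963,-.0855])
for nm in('side','top'):
    g=np.mean([r.snapshot(nm)[0].astype(float) for _ in range(12)],0).mean(2); np.save(nm+'_avg.npy',g)
    xs=np.arange(-64,44,4)
    print(nm,'x  ',[int(x) for x in xs])
    for y in(-24,-20,-16,-12,-8,-5,-2,1,4,7,10,14,18,22):
        q=proj(nm,[[*(O+x*ax+y*n),119] for x in xs]); print('%4d'%y,[int(i) for i in mc(g,[q[:,1],q[:,0]],order=1)])
```

```text
side x   [-64, -60, -56, -52, -48, -44, -40, -36, -32, -28, -24, -20, -16, -12, -8, -4, 0, 4, 8, 12, 16, 20, 24, 28, 32, 36, 40]
 -24 [44, 36, 33, 33, 34, 35, 34, 36, 38, 45, 51, 60, 69, 78, 84, 90, 91, 89, 88, 91, 96, 100, 101, 101, 101, 102, 102]
 -20 [44, 36, 33, 33, 34, 36, 36, 37, 39, 45, 51, 59, 64, 71, 75, 81, 83, 83, 81, 82, 88, 94, 98, 100, 101, 101, 102]
 -16 [50, 40, 36, 35, 38, 39, 41, 41, 40, 43, 48, 54, 59, 64, 66, 71, 74, 74, 73, 74, 78, 85, 92, 97, 100, 100, 100]
 -12 [69, 57, 50, 48, 51, 55, 59, 59, 55, 51, 49, 51, 58, 67, 70, 74, 77, 76, 78, 76, 79, 84, 93, 98, 100, 102, 100]
  -8 [100, 90, 80, 72, 70, 75, 81, 85, 82, 74, 65, 59, 63, 75, 88, 94, 96, 98, 100, 100, 100, 103, 109, 113, 115, 113, 108]
  -5 [120, 112, 104, 91, 85, 88, 94, 99, 96, 90, 77, 68, 67, 78, 96, 106, 111, 114, 118, 118, 119, 120, 123, 127, 128, 127, 120]
  -2 [131, 126, 116, 106, 95, 94, 101, 105, 101, 94, 80, 71, 67, 76, 94, 108, 117, 121, 126, 129, 131, 133, 133, 135, 137, 136, 130]
   1 [132, 129, 119, 110, 99, 97, 103, 105, 101, 89, 75, 66, 62, 72, 88, 105, 114, 119, 125, 131, 134, 137, 137, 
[... 2016 characters left out ...]
7, 145, 154, 157, 156, 155, 155, 156, 150, 131, 117]
   7 [107, 121, 124, 114, 92, 97, 118, 125, 124, 121, 120, 121, 118, 110, 96, 103, 124, 136, 148, 151, 146, 141, 140, 143, 144, 132, 119]
  10 [98, 116, 125, 120, 100, 91, 112, 125, 124, 116, 101, 97, 96, 91, 78, 84, 105, 121, 133, 132, 123, 113, 109, 114, 126, 127, 121]
  14 [88, 107, 123, 124, 111, 91, 101, 121, 125, 118, 95, 78, 75, 70, 64, 70, 88, 104, 110, 107, 97, 80, 63, 68, 97, 121, 121]
  18 [87, 97, 118, 125, 120, 100, 93, 114, 125, 123, 107, 80, 66, 60, 61, 66, 75, 85, 91, 92, 85, 68, 50, 53, 86, 117, 121]
  22 [101, 97, 109, 123, 124, 111, 92, 103, 122, 125, 117, 91, 63, 55, 58, 60, 62, 64, 66, 67, 65, 58, 51, 54, 84, 115, 122]
```

Both views fit a dark pointer at keeper x of about -7, with its shadow just behind. That makes the push about 43 mm, to be checked once pushed. I'll lower the open jaws behind the crossbar, straddling the bar and lever.

Emit:
jog_arm --rows '[[[-4,0,35],[0,0,0]],[[-4,0,70],[0,0,0]],[[-4,0,95],[0,0,0]],[[-4,0,115],[0,0,0]],[[-4,0,130],[0,0,0]],[[-4,0,138],[0,0,0]],[[-4,0,141],[0,0,0]],[[-4,0,141],[0,0,0]],[[-4,0,141],[0,0,0]]]' --grip 80

```text
time: 10.4
tool_pos: [559.1, -155.5, 91.0]
tcp_rot: [179.9, 0.0, 94.9]
ft_force: [0.0, 0.1, -0.3]
finger_gap: 79.7
grip_force: 0.0
```

```bash
python3 cmd.py add -4 0 141 0
python3 - <<'E'
from h import *
s=r.sense();print(s['time'],s['tool_pos'],s['ft_force'])
im,d=snap('top');im2,_=snap('side')
O=np.array([543.3,-26.5]);ax=np.array([-.0855,.9963]);n=np.array([-.9963,-.0855])
p=proj('top',[[*(O-80*ax),118]])[0].astype(int);q=proj('side',[[*(O-80*ax),118]])[0].astype(int);print(p,q)
a=im[p[1]-36:p[1]+36,p[0]-48:p[0]+48];b=im2[q[1]-36:q[1]+36,q[0]-48:q[0]+48]
cv2.imwrite('pics/p9.png',cv2.convertScaleAbs(np.hstack([cv2.resize(x,(400,300),interpolation=2) for x in(a,b)]),alpha=1.3))
E
```

```text
cmd [ 558.28 -155.19   89.79   94.93]
10.4 [ 559.08258883 -155.49959322   91.04696381] [ 0.01983129  0.08010232 -0.25814743]
[275 184] [271 177]
```

View pics/p9.png

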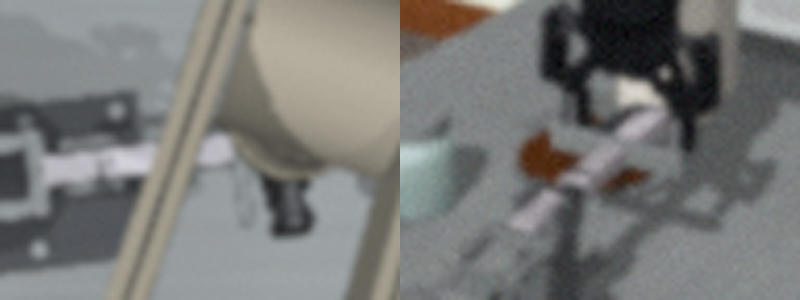

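The right panel shows the jaws straddling the bar at (640,120), just behind the crossbar. The left panel shows one finger clear behind the crossbar at (290,205). Advancing to contact.

Emit:
jog_arm --rows '[[[2,0,0],[0,0,0]],[[4,0,0],[0,0,0]],[[5,0,0],[0,0,0]],[[5,0,0],[0,0,0]]]'

```text
time: 10.9
tool_pos: [557.8, -150.0, 89.8]
tcp_rot: [-180.0, -0.0, 94.9]
ft_force: [-0.1, -0.7, 0.6]
finger_gap: 79.8
grip_force: 0.0
```

Emit:
jog_arm --rows '[[[1,0,0],[0,0,0]],[[2,0,0],[0,0,0]],[[2,0,0],[0,0,0]],[[2,0,0],[0,0,0]]]'

```text
time: 11.3
tool_pos: [557.7, -148.2, 89.8]
tcp_rot: [-180.0, 0.0, 94.9]
ft_force: [0.5, 0.4, -0.4]
finger_gap: 80.1
grip_force: 0.0
```

Emit:
jog_arm --rows '[[[1,0,0],[0,0,0]],[[2,0,0],[0,0,0]],[[2,0,0],[0,0,0]],[[2,0,0],[0,0,0]]]'

```text
time: 11.7
tool_pos: [557.5, -146.5, 89.8]
tcp_rot: [180.0, 0.0, 94.9]
ft_force: [0.7, -3.4, -1.2]
finger_gap: 79.9
grip_force: 1.4
```

Emit:
jog_arm --rows '[[[1,0,0],[0,0,0]],[[2,0,0],[0,0,0]],[[2,0,0],[0,0,0]],[[2,0,0],[0,0,0]]]'

```text
time: 12.1
tool_pos: [557.3, -144.2, 89.8]
tcp_rot: [180.0, 0.0, 94.9]
ft_force: [-0.7, -3.5, -0.7]
finger_gap: 80.2
grip_force: 1.6
```

Emit:
jog_arm --rows '[[[4,0,0],[0,0,0]],[[8,0,0],[0,0,0]],[[13,0,0],[0,0,0]],[[18,0,0],[0,0,0]],[[23,0,0],[0,0,0]],[[28,0,0],[0,0,0]],[[32,0,0],[0,0,0]],[[35,0,0],[0,0,0]],[[35,0,0],[0,0,0]]]'

```text
time: 13.0
tool_pos: [554.1, -108.8, 89.8]
tcp_rot: [-180.0, -0.0, 95.0]
ft_force: [-2.5, -3.5, -0.1]
finger_gap: 79.9
grip_force: 1.6
```

```bash
python3 cmd.py add 11 0 0 0;python3 cmd.py add 35 0 0 0
cat > chk.py <<'E'
from h import *
from scipy.ndimage import map_coordinates as mc
s=r.sense();print(s['time'],s['tool_pos'],s['ft_force'])
O=np.array([543.3,-26.5]);ax=np.array([-.0855,.9963]);n=np.array([-.9963,-.0855])
for nm in('side','top'):
    G=[r.snapshot(nm)[0] for _ in range(8)]; g=np.mean(G,0).mean(2); cv2.imwrite(nm+'_now.png',np.mean(G,0).astype(np.uint8))
    xs=np.arange(-40,45,4)
    print(nm,'x  ',[int(x) for x in xs])
    for y in(-5,-2,1,4,7,10):
        q=proj(nm,[[*(O+x*ax+y*n),119] for x in xs]); print('%4d'%y,[int(i) for i in mc(g,[q[:,1],q[:,0]],order=1)])
    for y in (-16,-14,14,16): # fork prong tips, z~115
        xx=np.arange(76,160,4); q=proj(nm,[[*(O+x*ax+y*n),110] for x in xx]); print('fork',y,[int(i) for i in mc(g,[q[:,1],q[:,0]],order=1)])
E
python3 chk.py
```

```text
cmd [ 557.33 -144.23   89.79   94.93]
cmd [ 554.32 -109.36   89.79   94.93]
13.0 [ 554.12223901 -108.80990232   89.75740609] [-2.50938923 -3.45140854 -0.06018214]
side x   [-40, -36, -32, -28, -24, -20, -16, -12, -8, -4, 0, 4, 8, 12, 16, 20, 24, 28, 32, 36, 40, 44]
  -5 [111, 109, 102, 93, 79, 66, 57, 60, 77, 94, 105, 109, 109, 108, 108, 113, 119, 125, 127, 127, 124, 120]
  -2 [116, 113, 104, 95, 82, 71, 59, 63, 78, 98, 113, 120, 121, 121, 121, 124, 129, 135, 136, 135, 132, 126]
   1 [119, 114, 104, 90, 77, 66, 58, 62, 75, 98, 114, 125, 129, 129, 130, 132, 135, 138, 140, 140, 137, 130]
   4 [119, 113, 104, 86, 71, 59, 55, 58, 71, 94, 109, 121, 127, 130, 132, 134, 138, 139, 141, 141, 139, 133]
   7 [117, 113, 102, 84, 67, 53, 51, 54, 67, 82, 98, 108, 116, 122, 126, 130, 134, 136, 138, 139, 138, 134]
  10 [110, 110, 101, 87, 66, 51, 46, 50, 62, 74, 86, 93, 99, 104, 111, 116, 121, 124, 126, 128, 129, 127]
fork -16 [92, 92, 92, 87, 80, 75, 75, 76, 75, 77, 77, 77, 78, 82, 92, 93, 91, 92, 95, 97, 97]
fork -14 [91, 93, 93, 89, 83, 78, 74, 74, 74, 74, 76, 75, 75, 78, 87, 93, 92, 92, 95, 98, 
[... 700 characters left out ...]
96, 113, 122, 138, 153, 159, 162, 161, 155, 146]
   7 [138, 138, 134, 130, 126, 114, 84, 72, 94, 115, 113, 95, 91, 110, 119, 127, 139, 147, 153, 155, 146, 135]
  10 [117, 115, 106, 98, 97, 96, 81, 68, 87, 111, 116, 102, 89, 105, 116, 119, 118, 118, 125, 128, 118, 107]
fork -16 [108, 103, 87, 76, 69, 66, 71, 90, 110, 110, 105, 104, 108, 111, 116, 121, 124, 125, 124, 124, 125]
fork -14 [108, 99, 75, 60, 55, 53, 59, 84, 109, 111, 108, 108, 108, 106, 108, 114, 119, 119, 117, 119, 122]
fork 14 [108, 99, 73, 60, 59, 57, 63, 85, 107, 115, 118, 118, 116, 115, 114, 113, 111, 109, 110, 112, 112]
fork 16 [110, 100, 79, 73, 73, 71, 71, 84, 103, 114, 119, 117, 114, 115, 115, 114, 113, 112, 114, 118, 122]
```

In the side view the line now falls just short of the pointer, but the arm link hides this area in the top view. I'll tilt the hand back about 10° so the top camera can see pointer and line together.

Emit:
jog_arm --rows '[[[1,0,0],[0,0.04,0]],[[2,0,0],[0,0.08,0]],[[3,0,0],[0,0.12,0]],[[4,0,0],[0,0.16,0]],[[5,0,0],[0,0.2,0]],[[5,0,0],[0,0.2,0]],[[5,0,0],[0,0.2,0]]]'

```text
time: 14.5
tool_pos: [554.4, -104.9, 89.7]
tcp_rot: [179.9, -11.4, 94.9]
ft_force: [1.2, -4.5, -2.8]
finger_gap: 80.1
grip_force: 2.2
```

```bash
python3 chk.py
```

```text
14.5 [ 554.37891466 -104.85196376   89.71061533] [ 1.18278353 -4.4737148  -2.7651969 ]
side x   [-40, -36, -32, -28, -24, -20, -16, -12, -8, -4, 0, 4, 8, 12, 16, 20, 24, 28, 32, 36, 40, 44]
  -5 [112, 110, 103, 94, 79, 66, 57, 58, 70, 85, 100, 106, 108, 106, 106, 107, 111, 115, 116, 117, 118, 119]
  -2 [117, 114, 104, 95, 81, 70, 59, 61, 73, 90, 107, 113, 117, 117, 116, 117, 118, 121, 121, 121, 121, 122]
   1 [120, 115, 104, 89, 74, 64, 57, 59, 70, 91, 106, 116, 119, 120, 121, 122, 121, 122, 122, 122, 122, 122]
   4 [122, 116, 105, 85, 68, 57, 52, 54, 65, 84, 99, 111, 115, 118, 119, 121, 122, 122, 122, 122, 122, 122]
   7 [122, 117, 106, 87, 65, 50, 48, 49, 60, 73, 87, 98, 104, 109, 112, 115, 118, 120, 120, 120, 120, 119]
  10 [115, 116, 106, 91, 68, 50, 44, 47, 55, 64, 75, 83, 89, 94, 99, 104, 108, 111, 112, 113, 113, 112]
fork -16 [100, 101, 100, 95, 88, 84, 84, 85, 86, 86, 86, 81, 78, 76, 81, 86, 89, 92, 95, 97, 95]
fork -14 [101, 101, 101, 96, 89, 83, 79, 80, 81, 82, 83, 79, 76, 75, 78, 84, 89, 92, 95, 99, 99]
fork 14 [100, 102, 102, 100, 96, 98, 101, 104, 104, 102, 102, 103, 104
[... 667 characters left out ...]
 143, 143, 144, 145, 146, 145, 143]
   7 [140, 144, 143, 142, 140, 135, 118, 84, 76, 105, 127, 135, 141, 141, 136, 131, 130, 133, 139, 141, 135, 131]
  10 [121, 122, 114, 107, 106, 108, 100, 77, 67, 85, 107, 119, 126, 123, 115, 106, 103, 108, 116, 116, 109, 103]
fork -16 [119, 122, 108, 85, 74, 71, 77, 99, 122, 122, 115, 112, 112, 111, 109, 109, 112, 113, 112, 112, 113]
fork -14 [121, 122, 103, 70, 57, 55, 62, 92, 121, 123, 119, 118, 117, 112, 105, 103, 107, 107, 106, 107, 110]
fork 14 [123, 124, 103, 68, 57, 54, 62, 91, 117, 125, 129, 129, 127, 125, 125, 125, 124, 121, 117, 108, 102]
fork 16 [124, 125, 109, 83, 75, 72, 72, 89, 112, 123, 128, 128, 123, 120, 123, 126, 126, 125, 122, 117, 114]
```

Both are visible now. Measuring the line where the pointer doesn't reach and the pointer beyond the leg edge:

```bash
cat > fine.py <<'E'
from h import *
from scipy.ndimage import map_coordinates as mc
O=np.array([543.3,-26.5]);ax=np.array([-.0855,.9963]);n=np.array([-.9963,-.0855])
G=np.mean([r.snapshot('top')[0] for _ in range(10)],0); g=G.mean(2); cv2.imwrite('top_now.png',G.astype(np.uint8)); print(r.sense()['time'])
xs=np.arange(-30,17,2.)
for y in(-9,-7,-5,-3,-1,1,3,5,7,9,11,13,15,17,19):
    q=proj('top',[[*(O+x*ax+y*n),119 if y<10 else 125] for x in xs]); p=mc(g,[q[:,1],q[:,0]],order=3)
    i=8+np.argmin(p[8:14]); w=np.clip(np.percentile(p[4:18],75)-p,0,None)[4:18]; 
    a,b,c=p[i-1:i+2]; print(y,'min %.1f'%(xs[i]+2*.5*(a-c)/(a-2*b+c)),'cent %.1f'%((w*xs[4:18]).sum()/w.sum()),p[2:20].astype(int))
E
python3 fine.py
```

```text
15.8
-9 min -10.9 cent -10.0 [118 122 126 127 123 113  99  88  87  96 107 115 119 122 125 128 129 129]
-7 min -10.9 cent -10.2 [136 139 141 141 136 124 107  92  91 102 117 128 134 138 140 142 143 141]
-5 min -10.8 cent -10.5 [145 146 147 145 139 126 107  91  89 102 119 133 142 145 147 147 147 146]
-3 min -10.5 cent -10.5 [150 150 149 146 138 124 104  86  83  95 114 131 142 147 148 147 147 146]
-1 min -10.3 cent -10.3 [153 153 151 147 138 122 101  82  77  88 108 128 141 147 147 147 146 146]
1 min -10.2 cent -10.1 [157 157 154 149 139 123 102  82  74  85 105 125 140 146 147 147 146 146]
3 min -10.0 cent -9.9 [160 159 156 150 140 125 103  83  74  84 103 123 138 144 146 146 146 146]
5 min -9.8 cent -9.6 [157 155 152 147 138 124 104  84  74  81  99 118 132 140 142 143 144 145]
7 min -9.5 cent -9.3 [144 143 141 137 129 117 100  83  71  75  90 107 121 130 133 136 138 141]
9 min -9.0 cent -9.0 [121 120 120 118 114 105  93  79  68  68  78  92 105 115 121 125 129 132]
11 min -8.6 cent -8.9 [ 99 100 101 103 101  95  86  75  65  64  70  81  94 104 111 117 121 123]
13 min -7.9 cent -9.2 [ 71  74  80  86  88  85  78  71  64  61  63  71  82  93 101 106 110 111]
15 min -7.7 cent -10.3 [ 51  57  68  78  82  80  74  68  63  61  62  68  77  87  93  98 101 101]
17 min -8.1 cent -10.7 [45 52 63 74 79 77 71 65 61 60 61 66 73 80 86 89 92 94]
19 min -9.0 cent -10.7 [46 50 58 67 72 71 66 60 57 57 59 62 66 70 75 78 81 83]
```

The line is at x≈-10.9 and the pointer at ≈-7.9, so about 3 mm more. I'll push level, which in the tilted tool axes is 2.9, 0, 0.6.

Emit:
jog_arm --rows '[[[1,0,0.2],[0,0,0]],[[2,0,0.4],[0,0,0]],[[2.9,0,0.6],[0,0,0]],[[2.9,0,0.6],[0,0,0]],[[2.9,0,0.6],[0,0,0]]]'

```text
time: 16.3
tool_pos: [553.7, -101.4, 89.8]
tcp_rot: [180.0, -11.5, 94.9]
ft_force: [3.0, -3.2, -0.6]
finger_gap: 80.2
grip_force: 1.8
```

```bash
python3 fine.py; python3 -c "
from h import *
s=r.sense();print(s['tool_pos'],s['ft_force'],s['grip_force'])"
```

```text
16.8
-9 min -7.9 cent -7.9 [118 122 126 127 126 123 116 106  94  88  93 105 115 121 125 128 129 128]
-7 min -8.3 cent -8.6 [136 139 141 141 138 133 124 112  98  93 102 118 131 137 140 142 142 141]
-5 min -8.6 cent -9.3 [145 146 147 145 141 134 124 111  99  96 108 125 139 145 147 147 147 146]
-3 min -8.7 cent -9.7 [147 148 148 145 139 130 120 108  99  97 109 126 141 147 148 147 147 146]
-1 min -8.6 cent -9.7 [148 149 149 146 139 129 118 108 100  97 108 126 140 146 147 147 146 146]
1 min -8.2 cent -9.3 [151 153 152 149 142 132 122 112 103  97 106 124 139 146 147 147 146 146]
3 min -7.9 cent -8.7 [154 156 156 152 145 136 127 117 106  97 104 121 137 145 146 146 146 146]
5 min -7.6 cent -8.1 [153 155 154 151 144 136 128 118 105  95  99 116 131 140 142 143 143 145]
7 min -7.2 cent -7.5 [143 143 143 141 136 130 124 114 100  88  89 105 120 129 133 135 138 141]
9 min -6.9 cent -7.3 [121 120 121 121 120 117 112 103  90  79  78  90 104 115 120 125 129 132]
11 min -6.9 cent -7.5 [ 99 100 103 106 107 104 100  92  81  71  70  80  93 104 111 116 121 123]
13 min -7.0 cent -9.0 [ 71  74  81  88  92  90  86  79  70  64  64  71  82  93 101 106 110 111]
15 min -7.4 cent -10.1 [ 53  58  68  79  85  84  78  71  65  62  62  68  77  86  93  98 101 101]
17 min -7.8 cent -10.3 [47 52 63 75 81 80 74 67 62 60 61 65 72 80 86 90 92 93]
19 min -8.2 cent -10.3 [46 50 58 68 73 72 67 62 58 57 59 61 65 70 75 78 81 83]
[ 553.6528631  -101.40594454   89.79893964] [ 2.85317777 -2.6627844  -0.80948846] 1.6713005304336548
```

The line now lies under the pointer, within 1 mm (about -7.9 against -7.1). I'll nudge 0.5 mm and squeeze the lever shut.

Emit:
jog_arm --rows '[[[0.5,0,0.1],[0,0,0]],[[0.5,0,0.1],[0,0,0]],[[0.5,0,0.1],[0,0,0]],[[0.5,0,0.1],[0,0,0]],[[0.5,0,0.1],[0,0,0]],[[0.5,0,0.1],[0,0,0]],[[0.5,0,0.1],[0,0,0]],[[0.5,0,0.1],[0,0,0]],[[0.5,0,0.1],[0,0,0]],[[0.5,0,0.1],[0,0,0]]]' --grip 0 --force 40

```text
time: 17.8
tool_pos: [555.1, -101.1, 90.6]
tcp_rot: [179.8, -11.4, 95.0]
ft_force: [6.7, -2.3, 2.1]
finger_gap: 26.5
grip_force: 45.0
```

```bash
python3 fine.py; python3 -c "
from h import *
s=r.sense();print(s['tool_pos'],s['tcp_rot'],s['ft_force'],s['grip_force'],s['finger_gap'])
im,d=snap('top');im2,_=snap('side')
O=np.array([543.3,-26.5]);ax=np.array([-.0855,.9963])
p=proj('top',[[*(O-30*ax),118]])[0].astype(int);q=proj('side',[[*(O-50*ax),118]])[0].astype(int)
a=im[p[1]-27:p[1]+27,p[0]-36:p[0]+36];b=im2[q[1]-36:q[1]+36,q[0]-48:q[0]+48]
cv2.imwrite('pics/p10.png',cv2.convertScaleAbs(np.hstack([cv2.resize(x,(400,300),interpolation=2) for x in(a,b)]),alpha=1.4))"
```

```text
18.3
-9 min -6.9 cent -7.3 [118 121 125 127 126 123 119 113 103  95  94 104 114 121 125 128 129 129]
-7 min -7.3 cent -8.1 [136 138 141 141 138 133 128 122 111 103 105 117 130 137 140 141 142 142]
-5 min -7.8 cent -9.0 [145 146 147 146 141 134 128 122 114 108 112 125 138 144 146 146 147 146]
-3 min -8.3 cent -9.6 [148 150 150 147 140 131 123 117 112 109 114 127 140 146 148 147 147 147]
-1 min -8.3 cent -9.7 [151 153 153 150 141 130 121 116 112 109 114 127 140 146 147 147 146 146]
1 min -7.9 cent -9.3 [155 157 158 154 144 133 123 119 114 110 114 126 139 146 147 147 146 146]
3 min -7.5 cent -8.6 [158 159 159 156 147 136 128 122 116 109 112 123 137 144 146 146 145 146]
5 min -7.2 cent -8.0 [156 156 155 152 145 137 129 122 114 105 106 117 131 140 142 142 143 145]
7 min -6.9 cent -7.4 [144 143 143 141 136 131 125 117 106  95  94 106 120 129 133 136 138 141]
9 min -6.7 cent -7.1 [121 120 121 121 120 118 113 105  94  82  80  91 104 114 120 125 129 132]
11 min -6.7 cent -7.3 [ 99 100 102 105 107 106 102  94  83  72  71  80  93 104 111 116 121 123]
13 min -6.8 cent -8.8 [ 71  74  81  89  93  92  88  81  72  64  63  71  82  93 101 106 109 110]
15 min -7.1 cent -10.0 [ 52  58  68  79  85  85  80  73  66  61  62  68  77  86  93  98 101 101]
17 min -7.5 cent -10.3 [47 52 63 74 81 81 75 68 62 60 61 65 72 80 86 89 92 94]
19 min -8.1 cent -10.3 [50 51 58 68 73 73 68 62 58 57 59 61 65 70 75 78 81 83]
[ 555.1474514  -101.09773305   90.64997004] [179.80416835 -11.40429217  94.96380807] [ 6.7700361  -3.00351822  1.7321132 ] 45.014481057878584 26.242529067238216
```

View pics/p10.png

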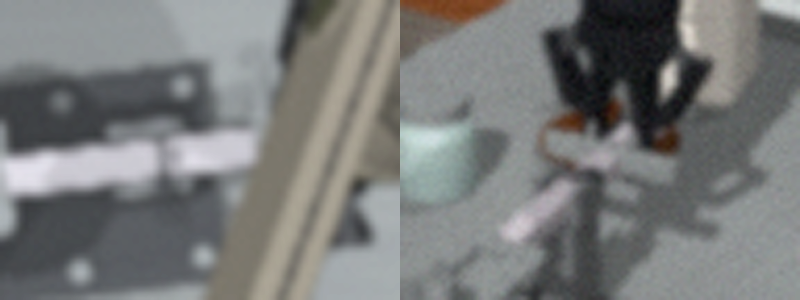

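The left panel shows the line hidden under the pointer at (165,155). The right panel shows the jaws closed on bar and lever just behind the crossbar. The 26.3 mm gap matches the 28 mm shut width less the usual pad give, and line (-6.9) and pointer (-6.8) agree. Handing in.

```bash
python3 -c "
from bench import r
print(r.hand_in())"
```

```text
the job is handed in; nothing more can be done
None
```

I've handed the job in: the lid is seated level on the tub and released, the leg is held with its line under the pointer (within about 1 mm), and the lever is squeezed shut with the gripper still holding. It took about 18 s of the 54 s allowed, and hand-in returned no verdict.

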